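Tip the dryer-sheet carton down onto its mat

ROBOT

A 6-joint arm with a two-finger parallel gripper is mounted at the origin on the work surface. World frame = base frame: x ahead of the robot, y to its left, z up, the work surface at z = 0. Lengths are in mm, angles in rad, forces in N, time in s.
With the tool pointing down it reaches from about 350 to 975 mm from the base axis. Payload 4.9 kg.
Tool frame: the origin (TCP) lies between the finger pads; the fingertips stand 17 mm ahead of it and the grasp point (between the pads) lies 2 mm behind it; z points along the fingers, y is the line along which they close (so a half turn about z gives the same grasp; the last joint's range is limited). The gripper opens to 85 mm and grips with 20 to 120 N. Pads are 22 mm wide; open, the fingers measure 114 mm over their backs; the gripper's body (76 mm by 85 mm) begins 54 mm behind the grasp point. The pads swing forward as they close: fully open they stand 13 mm farther back than shut.
Start: joints at [0.982, 0.053, 1.613, -0, 1.476, -0.119], TCP at [282.93, 557.272, 248.304] pointing down, gripper open.
Joint ranges: [-3.01, 3.01], [-1.01, 2.22], [0.06, 2.58], [-1.02, 4.17], [0.09, 2.62], [-3.14, 3.14]. Speed limits (rad/s): [2.57, 2.57, 3.14, 3.14, 3.14, 3.14].

INTERFACE

Orientations are given as a 3x3 rotation matrix whose columns are the frame's x, y, z axes.
In Python, from workcell import r, vision gives the robot as it stands.
- The arm moves only by the tool send_rows, never from a script. Its argument "rows" is a list of rows, each a list of 7 numbers: the gripper command: -1 is fully open, 1 is shut, values between are in proportion, then the shift along the tool's x, y, z in mm, then the turn, a rotation vector about the tool's x, y, z in degrees. A call has 1 to 12 rows; each row is the pose to reach, as a shift and turn from the pose commanded when the call began, along the tool's axes at that moment; what a row does not reach only later rows make up. A row lasts 1/8 s, in which the tool goes at most 62.5 mm and 10.7 degrees, less where a joint would pass 70% of its speed; a pose out of reach is approached as far as the arm can. A call with a gripper value outside its range is refused whole. The fingers move at their own pace and stop on an object; "newtons" is the grip in N (left out, the last holds). Time passes only in rows, so rows that repeat a pose let the fingers close. It gives the time, the measured TCP pose, the force, the opening and the grip force at its end, in the units of the state.
- r.read_state(): the state, without advancing time (a new reading comes with each control period).
- vision.get_image(name): name is "scene" or "top" or "wrist"; returns the picture (420x560x3 uint8, red, green, blue); there is no depth.
- vision.get_calibration(name): a dict with "fx", "fy", "cx", "cy" (pixels), "k1" (the pictures are not rectified: a ray, as slopes to the right and down, at radius r is drawn at 1 + k1 r^2 times it, then the intrinsics apply), "world_to_cam" (4x4, takes a point from world to camera coordinates); the wrist camera has in their place "hand_eye" (4x4, takes a point from camera to tool coordinates, whose origin is the TCP and whose axes are the flange's). Camera axes: x right, y up, looking along -z (the intrinsics and any distortion apply to the point x, -y, -z); pixel columns grow to the right and rows downward; lengths in mm; the calibration is good to about 2 mm. A picture is of the moment at which its call begins: read the wrist's pose just before it. get_calibration takes no time and is no camera call.
- r.job_done(): hands the job in; it is judged then, once.
The state is a dict: "clock": time; "q": joint angles; "qvel": joint speeds; "joint_efforts": joint torques, N m; "eef_pos": TCP position; "tool_rot": TCP orientation; "contact_force": force on the tool from outside, world axes, zero at the start; "wrist_torque": the same for the moment, N m; "width": finger opening in mm; "gripper_force": force on a finger pad.
Only numpy, scipy, OpenCV 4.12 (cv2) and the standard library are available. Lean on these libraries where they do the work, as an engineer would, in place of code of your own. Each camera call takes 0.05 s, during which the arm holds its last target. There are 200 camera calls.

TASK

The tall carton of dryer sheets would rattle over when the washer spins, so lay it down on its mat: push it low, still standing, until its foot is a little way over the end of the mat nearest to it, then push it near the top so that it topples along the mat and lands flat with its whole outline on the mat. Only push it, never pick it up, and do not disturb the bottle, the jar or the cup.

Things in the scene. Friction and masses are not known exactly. Their poses are not given: they have to be found in the camera images.
- mat: Thin flat grey rectangular mat with a dark border, fixed to the counter, under 1 mm thick (no step to feel). 160 mm along its x axis, 220 mm along its y axis. Origin at its centre on the counter; z up. The carton starts beyond one of its 160 mm ends (-y or +y), 20 to 65 mm clear of it.
- carton: Loose standing white carton, 0.19 to 0.35 kg: 100 mm along x, 60 mm along y, 160 mm tall along z; origin at the centre of its underside. A broad face (100 x 160) looks to the mat, square within 0.1 rad and within 15 mm of the mat's centre line. Pushed within 30 mm of the counter it slides (friction about 0.6); near the top it tips, and falls past 0.36 rad. A hand not leaning back hits it high.
- carton_mid (a point): Centre of the carton, 80 mm above its foot, axes as the carton's.
- corner_a (a point): Point on the carton's edge, halfway through its 60 mm thickness: foot end, +x side (50 mm from the middle). Lying flat, the four such points are the corners of its 100 x 160 mm outline.
- corner_b (a point): Point on the carton's edge, halfway through its 60 mm thickness: foot end, -x side (50 mm from the middle). Lying flat, the four such points are the corners of its 100 x 160 mm outline.
- corner_c (a point): Point on the carton's edge, halfway through its 60 mm thickness: top end, +x side (50 mm from the middle). Lying flat, the four such points are the corners of its 100 x 160 mm outline.
- corner_d (a point): Point on the carton's edge, halfway through its 60 mm thickness: top end, -x side (50 mm from the middle). Lying flat, the four such points are the corners of its 100 x 160 mm outline.
- bottle: Bystander: white detergent bottle with a grey cap, 72 mm across, 190 mm tall, loose, standing beyond the other end of the mat, opposite the carton. Origin at the centre of its underside.
- jar: Bystander: glass jar with a steel lid, 64 mm across, 85 mm tall, loose, standing beside the mat on its +x side. Origin at the centre of its underside.
- cup: Bystander: grey plastic measuring cup, 66 mm across, 70 mm tall, loose, standing beside the mat on its +x side. Origin at the centre of its underside.
Mind the look-alikes: they are no part of the job. Leave any blue or pink look-alike of the carton alone.

How it is judged:
By the outcome, as a careful person would: the job done as asked, in the order asked, and still so for the second after the job is handed in, with the robot touching nothing.
It also fails if it takes over 48 s, if anything falls off the work surface, if the arm or the gripper's body presses on something with over 40 N, if the wrist force passes 120 N, or if a joint passes its speed limit or range.

## Working session

There is one attempt and no reset: what is moved stays moved. The work goes in short steps, Python scripts to look and compute and a tool call to move; the robot and the scene stay as the last step left them, time stands still between calls to the robot, and variables do not carry over. Pictures are saved under pics/ and viewed, at most 10 in all, crops included, and the job is handed in when it is done.

Besides the shell and the picture viewer there is one more tool, called after "Request:" as a command line: name --pt "numbers of a row" for each row, then --argument value for the rest. send_rows: Moves the arm, as the interface text tells. Its arguments: {"type":"object","properties":{"rows":{"type":"array","items":{"type":"array","items":{"type":"number"}}},"newtons":{"type":"number"}},"required":["rows"]}

```bash
ls; mkdir -p pics
cat > h.py <<'E'
import numpy as np, cv2
from workcell import r, vision
def ray(name,uv):
    c=vision.get_calibration(name)
    x=(uv[0]-c["cx"])/c["fx"]; y=(uv[1]-c["cy"])/c["fy"]
    X,Y=x,y
    for _ in range(10):
        k=1+c["k1"]*(X*X+Y*Y); X,Y=x/k,y/k
    M=np.array(c["world_to_cam"]); R=M[:3,:3]; t=M[:3,3]
    return -R.T@t, R.T@np.array([X,-Y,-1.])
def onz(name,uv,z=0):
    o,d=ray(name,uv); return o+d*(z-o[2])/d[2]
E
python3 - <<'E'
from h import *
for n in("scene","top"):
    im=vision.get_image(n); cv2.imwrite(f"pics/{n}0.png",im[:,:,::-1]); np.save(f"{n}0.npy",im)
    c=vision.get_calibration(n); print(n,{k:c[k] for k in("fx","cx","cy","k1")}); print(ray(n,(280,210)))
print(r.read_state())
E
```

```text
pics
scene {'fx': 400.7184520667428, 'cx': 278.4633918701606, 'cy': 207.6327839492932, 'k1': -0.08115124355121528}
(array([1099.53235973,   43.5326137 ,  647.03016226]), array([-0.71661037, -0.05704554, -0.69517263]))
top {'fx': 433.3222902315555, 'cx': 282.4747785344922, 'cy': 209.86491697349248, 'k1': -0.13273963425207194}
(array([399.37652352,  -5.12959512, 984.30967458]), array([ 0.20142011,  0.0090225 , -0.97948009]))
{'clock': 0.1, 'q': array([ 9.82038918e-01,  5.32803642e-02,  1.61415513e+00,  1.03369803e-05,
        1.47598333e+00, -1.19017252e-01]), 'qvel': array([ 0.00047711, -0.00191074, -0.00348642,  0.00270242, -0.00121659,
       -0.00061011]), 'joint_efforts': array([ 4.13849757e-04, -3.94898236e+01, -3.71365786e+01, -7.28402256e-05,
        3.82025886e-03,  2.30751652e-05]), 'eef_pos': array([282.62126717, 556.85895629, 247.19335007]), 'tool_rot': array([[-8.91685374e-01,  4.52654557e-01, -1.02268182e-03],
       [ 4.52655655e-01,  8.91684119e-01, -1.51298623e-03],
       [ 2.27049030e-04, -1.81203040e-03, -9.99998332e-01]]), 'contact_force': array([-0.38428288, -0.02832093, -0.01572931]), 'wrist_torque': array([ 0.01170287, -0.05429569,  0.01141894]), 'gripper_force': 0.0, 'width': 85.27002924311583}
```

View pics/scene0.png

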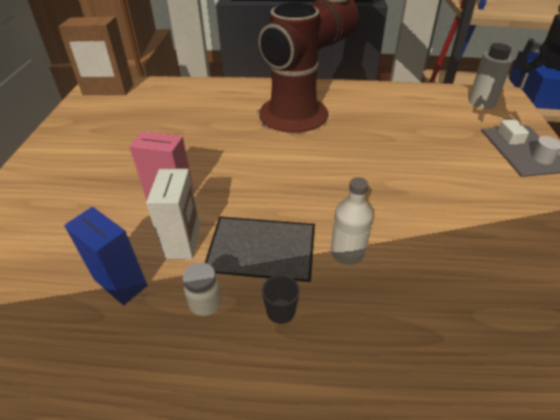

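View pics/top0.png

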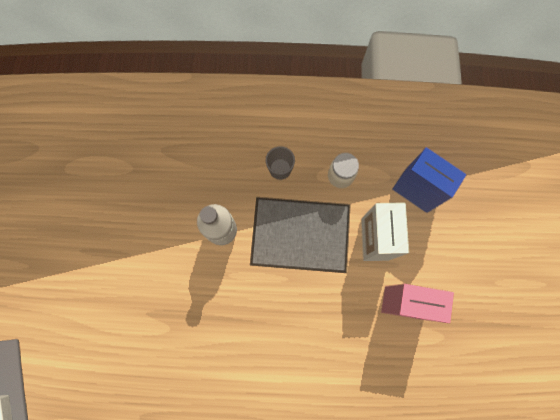

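The white carton is at top (391,230) / scene (175,213). The possible look-alikes are the blue carton at top (430,180) / scene (105,255), the pink carton at top (425,302) / scene (160,165), and the brown-and-white box in the scene background (95,55). The white one faces the mat's end, so it's my choice. The mat is at top (300,235), the bottle (216,225), the jar (344,168) and the cup (280,163).

Run:
```python
from h import *
im=np.load("top0.npy"); hsv=cv2.cvtColor(im,cv2.COLOR_RGB2HSV)
def quad(m,roi):
    z=np.zeros_like(m); x0,y0,x1,y1=roi; z[y0:y1,x0:x1]=m[y0:y1,x0:x1]
    z=cv2.morphologyEx(z,cv2.MORPH_CLOSE,np.ones((5,5)))
    z=cv2.morphologyEx(z,cv2.MORPH_OPEN,np.ones((5,5)))
    c=max(cv2.findContours(z,0,2)[0],key=cv2.contourArea)
    return cv2.boxPoints(cv2.minAreaRect(c))
mat=quad(((hsv[:,:,1]<60)&(hsv[:,:,2]<110)).astype(np.uint8)*255,(245,190,356,280))
car=quad(((hsv[:,:,1]<60)&(hsv[:,:,2]>165)).astype(np.uint8)*255,(355,190,420,275))
for nm,q,z in(("mat",mat,0),("carton",car,160)):
    P=np.array([onz("top",p,z)[:2] for p in q]); print(nm,q.round(1).tolist()); print(P.round(1).tolist(),P.mean(0).round(1))
    print("edges",[(round(np.linalg.norm(P[i]-P[i-1]),1),round(float(np.arctan2(*(P[i]-P[i-1])[::-1])),3)) for i in range(4)])
for nm,p,z in(("bottle",(210,215),190),("jar",(345,165),85),("cup",(280,160),70),("blue",(440,170),160),("pink",(427,303),160)):print(nm,onz("top",p,z).round(0))
t=cv2.resize(im[185:280,240:470],None,fx=3,fy=3)[:,:,::-1].copy()
for q in(mat,car): cv2.polylines(t,[np.int32((q-[240,185])*3)],True,(0,0,255),1)
cv2.imwrite("pics/crop.png",t)
```

```text
mat [[256.0, 199.0], [347.0, 199.0], [347.0, 224.0], [256.0, 224.0]]
[[625.9, 60.8], [633.7, -151.8], [574.3, -152.1], [566.9, 58.0]] [600.2 -46.2]
edges [(np.float64(59.1), 0.048), (np.float64(212.7), -1.534), (np.float64(59.4), -3.136), (np.float64(210.2), 1.606)]
carton [[375.0, 203.10000610351562], [405.6000061035156, 201.39999389648438], [408.5, 252.89999389648438], [377.8999938964844, 254.60000610351562]]
[[589.5, -183.3], [595.2, -244.7], [493.4, -248.4], [488.4, -188.3]] [ 541.7 -216.2]
edges [(np.float64(101.2), 0.049), (np.float64(61.7), -1.478), (np.float64(101.9), -3.106), (np.float64(60.3), 1.654)]
bottle [548. 133. 190.]
jar [ 689. -135.   85.]
cup [700.   7.  70.]
blue [ 663. -318.  160.]
pink [ 398. -283.  160.]
```

View pics/crop.png

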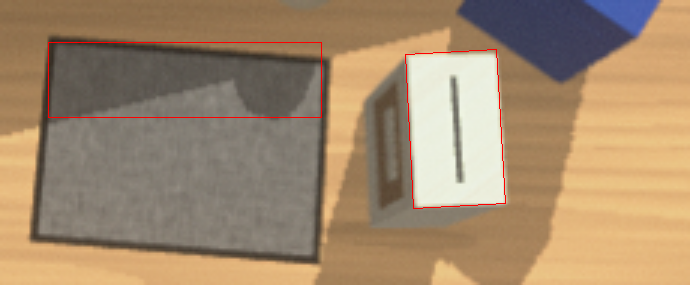

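Run:
```python
from h import *
q=np.array([(50,38),(329,60),(319,262),(32,240)])/3+[240,185]
P=np.array([onz("top",p,0)[:2] for p in q]); C=P.mean(0); print(P.round(1).tolist(),C)
print([(round(np.linalg.norm(P[i]-P[i-1]),1),round(float(np.arctan2(*(P[i]-P[i-1])[::-1])),3)) for i in range(4)])
q=np.array([(406,54),(497,50),(506,203),(414,209)])/3+[240,185]
K=np.array([onz("top",p,160)[:2] for p in q]); print(K.round(1).tolist(),K.mean(0))
print([(round(np.linalg.norm(K[i]-K[i-1]),1),round(float(np.arctan2(*(K[i]-K[i-1])[::-1])),3)) for i in range(4)])
u=(P[0]-P[1]+P[3]-P[2]);u/=np.linalg.norm(u);n=np.array([u[1],-u[0]])
print("u",u,"n(+x side)",n)
for nm,p in(("carton",K.mean(0)),("bottle",[548,133]),("jar",[689,-135]),("cup",[700,7]),("blue",[663,-318]),("pink",[398,-283])):
    d=np.array(p)-C; print(nm,"along",round(d@u,1),"across",round(d@n,1))
im=vision.get_image("wrist")
c=vision.get_calibration("wrist");print(np.array(c["hand_eye"]).round(2))
```

```text
[[629.2, 59.4], [619.6, -158.1], [463.1, -151.5], [472.2, 65.7]] [546.01996497 -46.1083927 ]
[(np.float64(157.1), -0.04), (np.float64(217.7), -1.615), (np.float64(156.6), 3.1), (np.float64(217.4), 1.529)]
[[589.7, -184.0], [594.6, -244.8], [493.8, -248.7], [488.2, -188.6]] [ 541.58343426 -216.50627116]
[(np.float64(101.5), 0.045), (np.float64(61.0), -1.489), (np.float64(100.9), -3.102), (np.float64(60.4), 1.663)]
u [0.04317894 0.99906735] n(+x side) [ 0.99906735 -0.04317894]
carton along -170.4 across 2.9
bottle along 179.0 across -5.8
jar along -82.6 across 146.7
cup along 59.7 across 151.5
blue along -266.6 across 128.6
pink along -243.1 across -137.7
[[   0.      0.95    0.32   82.44]
 [   1.     -0.     -0.     -0.18]
 [  -0.      0.32   -0.95 -125.98]
 [   0.      0.      0.      1.  ]]
```

Mat frame (u along the mat, from carton to bottle): the carton centre is at along −170, across +3, with its near face about 30 mm short of the mat and a yaw error of about 0.085 rad. The edge lengths match the given sizes. Next I travel high over everything toward the space behind the carton.

Request:
send_rows --pt "-0.4 -20 -20 -30 0 0 2" --pt "-0.4 -55 -55 -60 0 0 6" --pt "-0.4 -95 -92 -80 0 0 9" --pt "-0.4 -135 -130 -80 0 0 12" --pt "-0.4 -175 -170 -80 0 0 15" --pt "-0.4 -215 -210 -80 0 0 18" --pt "-0.4 -255 -248 -80 0 0 21" --pt "-0.4 -295 -287 -80 0 0 24" --pt "-0.4 -330 -322 -80 0 0 27" --pt "-0.4 -365 -356 -80 0 0 29" --pt "-0.4 -395 -385 -80 0 0 31" --pt "-0.4 -422 -411 -80 0 0 33"

```text
clock: 1.65
eef_pos: [473.2, -1.8, 328.0]
tool_rot: [[-0.5, 0.866, -0.0], [0.866, 0.5, 0.0], [0.0, -0.0, -1.0]]
contact_force: [0.5, 0.1, 0.1]
width: 60.1
gripper_force: 0.0
```

```bash
cat >> h.py <<'E'
from scipy.spatial.transform import Rotation as Ro
C=np.array([546.0,-46.1]); u=np.array([.0432,.9991]); n=np.array([.9991,-.0432])
def W(along,across,z): return np.r_[C+along*u+across*n,z]
def target(th): # lean th deg, tool x forward along u
    t=np.radians(th); f=np.r_[u,0]; k=np.array([0,0,1.])
    z=np.sin(t)*f-np.cos(t)*k; x=np.cos(t)*f+np.sin(t)*k
    return np.c_[x,np.cross(z,x),z]
def plan(p,th):
    s=r.read_state(); R=np.array(s["tool_rot"])
    print("t",s["clock"],"p",s["eef_pos"].round(1),"q",s["q"].round(3),"F",s["contact_force"].round(1),"w",round(s["width"],1))
    print("shift",(R.T@(np.array(p)-s["eef_pos"])).round(1),"turn",np.degrees(Ro.from_matrix(R.T@target(th)).as_rotvec()).round(1))
def log():
    import json,os
    s=r.read_state(); L=json.load(open("log.json")) if os.path.exists("log.json") else [[[.98203892,.05328,1.614155,0,1.475983,-.119017],[282.621,556.859,247.193]]]
    L.append([list(s["q"]),list(s["eef_pos"])]); json.dump(L,open("log.json","w"))
E
python3 - <<'E'
from h import *
log(); plan(W(-235,0,330),0); print(W(-235,0,330), W(-250,0,330))
E
```

```text
t 1.65 p [473.2  -1.8 328. ] q [-0.161 -0.355  1.847  0.     1.65  -0.684] F [0.5 0.1 0.1] w 60.1
shift [-273.   -85.2   -2. ] turn [-0.  -0.  32.4]
[ 535.848  -280.8885  330.    ] [ 535.2   -295.875  330.   ]
```

Request:
send_rows --pt "-0.4 -25 -9 0 0 0 3" --pt "-0.4 -65 -23 0 0 0 7" --pt "-0.4 -110 -38 0 0 0 12" --pt "-0.4 -155 -54 0 0 0 17" --pt "-0.4 -200 -69 0 0 0 22" --pt "-0.4 -240 -83 0 0 0 26" --pt "-0.4 -280 -96 0 0 0 30" --pt "-0.4 -302 -104 0 0 0 32.4"

```text
clock: 2.65
eef_pos: [534.4, -315.3, 327.5]
tool_rot: [[0.043, 0.999, -0.001], [0.999, -0.043, 0.001], [0.001, -0.001, -1.0]]
contact_force: [-0.4, -0.4, -0.7]
width: 60.2
gripper_force: 0.0
```

Run:
```python
from h import *
log(); plan(W(-270,0,300),36)
```

```text
t 2.65 p [ 534.4 -315.3  327.5] q [-0.653  0.008  1.528  0.     1.607 -0.61 ] F [-0.4 -0.4 -0.7] w 60.2
shift [-0.6 -0.  27.5] turn [-0.1 35.9 -0. ]
```

Request:
send_rows --pt "-0.4 0 0 0 0 6 0" --pt "-0.4 0 0 0 0 14 0" --pt "-0.4 0 0 0 0 22 0" --pt "-0.4 0 0 0 0 30 0" --pt "-0.4 0 0 0 0 36 0" --pt "-0.4 0 0 0 0 36 0"

```text
clock: 3.4
eef_pos: [534.1, -314.2, 326.3]
tool_rot: [[0.035, 0.999, 0.022], [0.807, -0.041, 0.589], [0.589, -0.003, -0.808]]
contact_force: [-0.5, 0.9, -0.6]
width: 60.3
gripper_force: 0.0
```

Run:
```python
from h import *
log(); plan(W(-245,0,25),36)
import json
from scipy.optimize import least_squares
L=json.load(open("log.json"))
def Rall(q): return Ro.from_euler("ZYZYZ",[q[0],q[1]+q[2],q[3],q[4],q[5]]).as_matrix()
def fk(q,P):
    a1,d1,L1,a3,L2,off,Lt=P
    B=Ro.from_euler("Z",q[0]); s=q[1]; e=q[1]+q[2]
    el=np.array([a1+L1*np.sin(s),off,d1+L1*np.cos(s)])
    w=el+Ro.from_euler("Y",e).apply([a3,0,L2])
    w=B.apply(w); return B.apply(el),w,w+Rall(q)[:,2]*Lt
f=lambda P:np.r_[np.concatenate([fk(q,P)[2]-p for q,p in L]),(P-[0,350,420,0,400,75,250])*1e-3]
S=least_squares(f,[0,350,420,0,400,75,250]); print(S.x.round(1),abs(S.fun[:-7]).max())
q=L[-1][0]; print((np.array(r.read_state()["tool_rot"])@np.array([0,0,1])).round(3),Rall(q)[:,2].round(3))
e,w,t=fk(q,S.x); print("elbow",e,"wrist",w)
np.save("P.npy",S.x)
# solve IK for the working poses
for al,z in((-245,25),(-180,25),(-235,140),(-150,140)):
    p=W(al,0,z);R=target(36)
    g=lambda q:np.r_[(fk(q,S.x)[2]-p)/100,(Rall(q)@Ro.from_euler("Z",np.pi/2).as_matrix()-R).ravel()]
    s=least_squares(g,q); e,w,t=fk(s.x,S.x)
    ax=(w-e)/np.linalg.norm(w-e); k=np.linspace(0,1,9)[:,None]; pts=e+k*(w-e)
    dpk=np.linalg.norm(pts[:,:2]-[398,-283],axis=1)
    print(al,z,"q",s.x.round(2),"cost",round(s.cost,5),"elbow",e.round(0),"wrist",w.round(0)); print(np.c_[pts,dpk].round(0)[4:].tolist())
```

```text
t 3.4 p [ 534.1 -314.2  326.3] q [-0.831  0.226  1.376  0.466  1.975 -0.698] F [-0.5  0.9 -0.6] w 60.3
shift [-158.6    1.1  257.3] turn [-0.2 -0.1 -0. ]Traceback (most recent call last):
  File "<stdin>", line 14, in <module>
    return func(*args, **kwargs)
    vector_fun = VectorFunction(
        fun_wrapped,
    ...<6 lines>...
        workers=workers
    )
    self._update_fun()
    ~~~~~~~~~~~~~~~~^^
    self.f = self.fun_wrapped(xp_copy(self.x))
             ~~~~~~~~~~~~~~~~^^^^^^^^^^^^^^^^^
    return np.atleast_1d(self.fun(x))
                         ~~~~~~~~^^^
    return self.f(x, *self.args, **self.kwargs)
           ~~~~~~^^^^^^^^^^^^^^^^^^^^^^^^^^^^^^
  File "<stdin>", line 13, in <lambda>
  File "<stdin>", line 12, in fk
  File "<stdin>", line 6, in Rall
  File "scipy/spatial/transform/_rotation.pyx", line 1413, in scipy.spatial.transform._rotation.Rotation.from_euler
ValueError: Expected axis specification to be a non-empty string of upto 3 characters, got ZYZYZ
```

Run:
```python
from h import *
import json
from scipy.optimize import least_squares
L=json.load(open("log.json"))
def Rall(q): return (Ro.from_euler("ZYZ",[q[0],q[1]+q[2],q[3]])*Ro.from_euler("YZ",[q[4],q[5]])).as_matrix()
def fk(q,P):
    a1,d1,L1,a3,L2,off,Lt=P
    B=Ro.from_euler("Z",q[0]); s=q[1]
    el=np.array([a1+L1*np.sin(s),off,d1+L1*np.cos(s)])
    w=B.apply(el+Ro.from_euler("Y",s+q[2]).apply([a3,0,L2])); return B.apply(el),w,w+Rall(q)[:,2]*Lt
P0=np.array([0,350,420,0,400,75,250.])
f=lambda P:np.r_[np.concatenate([fk(q,P)[2]-p for q,p in L]),(P-P0)*1e-3]
S=least_squares(f,P0); print(S.x.round(1),abs(S.fun[:-7]).max())
q=L[-1][0]; print(np.array(r.read_state()["tool_rot"])[:,2].round(3),Rall(q)[:,2].round(3))
for al,z in((-245,25),(-180,25),(-235,140),(-150,140)):
    p=W(al,0,z);R=target(36)
    g=lambda q:np.r_[(fk(q,S.x)[2]-p)/100,(Rall(q)@Ro.from_euler("Z",np.pi/2).as_matrix()-R).ravel()]
    s=least_squares(g,q); e,w,t=fk(s.x,S.x)
    pts=e+np.linspace(0,1,9)[:,None]*(w-e)
    dpk=np.linalg.norm(pts[:,:2]-[398,-283],axis=1)
    print(al,z,"q",s.x.round(2),"cost",round(s.cost,5),"elbow",e.round(0),"wrist",w.round(0)); print(np.c_[pts,dpk].round(0)[4:].tolist())
```

```text
[  0.  238.  426.4  95.7 609.9  74.2 262.5] 0.0017393283123965375
[ 0.022  0.589 -0.808] [ 0.022  0.589 -0.808]
-245 25 q [-0.81  0.49  1.59  0.44  1.54 -0.89] cost 0.0 elbow [191. -92. 615.] wrist [ 529. -445.  237.]
[[360.0, -269.0, 426.0, 41.0], [402.0, -313.0, 379.0, 30.0], [444.0, -357.0, 332.0, 87.0], [487.0, -401.0, 285.0, 147.0], [529.0, -445.0, 237.0, 208.0]]
-180 25 q [-0.73  0.41  1.69  0.47  1.48 -0.84] cost 0.0 elbow [177. -60. 628.] wrist [ 532. -380.  237.]
[[354.0, -220.0, 433.0, 77.0], [399.0, -260.0, 384.0, 23.0], [443.0, -300.0, 335.0, 48.0], [487.0, -340.0, 286.0, 106.0], [532.0, -380.0, 237.0, 165.0]]
-235 140 q [-0.8   0.32  1.58  0.45  1.69 -0.8 ] cost 0.0 elbow [148. -45. 642.] wrist [ 529. -435.  352.]
[[339.0, -240.0, 497.0, 73.0], [386.0, -289.0, 461.0, 13.0], [434.0, -338.0, 425.0, 65.0], [482.0, -386.0, 389.0, 133.0], [529.0, -435.0, 352.0, 201.0]]
-150 140 q [-0.7   0.22  1.7   0.49  1.63 -0.73] cost 0.0 elbow [120.  -4. 654.] wrist [ 533. -350.  352.]
[[326.0, -177.0, 503.0, 128.0], [378.0, -220.0, 465.0, 66.0], [430.0, -264.0, 428.0, 37.0], [481.0, -307.0, 390.0, 87.0], [533.0, -350.0, 352.0, 151.0]]
```

The arm model fits to within 0.002 mm, and the forearm stays above 330 mm over the pink carton, so the approach is clear. I descend behind the carton.

Request:
send_rows --pt "-0.4 -10 0 16 0 0 0" --pt "-0.4 -35 1 56 0 0 0" --pt "-0.4 -60 1 97 0 0 0" --pt "-0.4 -85 2 138 0 0 0" --pt "-0.4 -110 3 178 0 0 0" --pt "-0.4 -132 3 214 0 0 0" --pt "-0.4 -148 3 240 0 0 0" --pt "-0.4 -156 3 253 0 0 0" --pt "-0.4 -156 3 253 0 0 0"

```text
clock: 4.53
eef_pos: [538.1, -290.3, 31.2]
tool_rot: [[0.033, 0.999, 0.022], [0.808, -0.039, 0.588], [0.588, -0.001, -0.809]]
contact_force: [0.5, 0.2, 0.2]
width: 59.9
gripper_force: 0.0
```

Run:
```python
from h import *
plan(W(-230,2,25),36)
a=vision.get_image("scene")[120:330,40:340]; b=vision.get_image("top")[140:320,240:500]
t=np.vstack([cv2.resize(a,(430,300)),cv2.resize(b,(430,298))]); cv2.imwrite("pics/low.png",t[:,:,::-1])
```

```text
t 4.525 p [ 538.1 -290.3   31.2] q [-0.803  0.481  1.582  0.438  1.548 -0.88 ] F [0.5 0.2 0.2] w 59.9
shift [ 7.9 -0.6 13.4] turn [-0.2 -0.   0.1]
```

View pics/low.png

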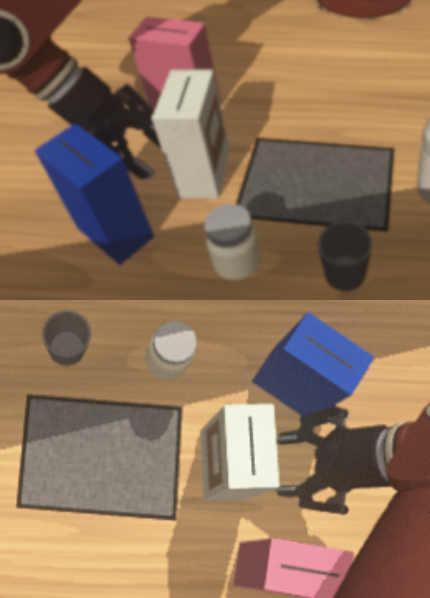

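Run:
```python
from h import *
def px(x,y): return (240+x*260/430,140+(y-300)*180/298)
for nm,p,z in(("blue foot corner",px(305,417),0),("blue foot corner L",px(253,383),0),("blue top corner",px(321,396),160),("blue top left",px(262,352),160),("blue top near R",px(345,403),160),("blue top far R",px(373,356),160),("knuckle z70",px(325,410),80),("knuckle2",px(345,410),80),("tip+",px(280,437),30),("tip-",px(281,488),30)):
    d=onz("top",p,z)[:2]-C; print(nm,(d@u).round(0),(d@n).round(0))
```

```text
blue foot corner -287.0 79.0
blue foot corner L -210.0 123.0
blue top corner -254.0 69.0
blue top left -181.0 118.0
blue top near R -284.0 63.0
blue top far R -320.0 126.0
knuckle z70 -288.0 72.0
knuckle2 -315.0 74.0
tip+ -242.0 41.0
tip- -245.0 -29.0
```

The white carton stands just ahead of the fingers. The gripper's knuckle comes within a few mm of the blue carton's corner at crop (305–345, 405–417), so I narrow the hand and shift it slightly away before going on.

Request:
send_rows --pt "0.3 0 -2 0 0 0 0" --pt "0.3 0 -4 0 0 0 0" --pt "0.3 0 -4 0 0 0 0" --pt "0.3 0 -4 0 0 0 0"

```text
clock: 5.12
eef_pos: [534.5, -291.3, 32.1]
tool_rot: [[0.033, 0.999, 0.024], [0.808, -0.041, 0.587], [0.588, 0.0, -0.809]]
contact_force: [-0.4, -0.1, -0.4]
width: 29.9
gripper_force: 0.0
```

Run:
```python
from h import *
plan(W(-245,0,26),36)
b=vision.get_image("top")[150:290,350:490]; cv2.imwrite("pics/gap.png",cv2.resize(b,None,fx=4,fy=4)[:,:,::-1])
```

```text
t 5.125 p [ 534.5 -291.3   32.1] q [-0.808  0.474  1.589  0.437  1.547 -0.884] F [-0.4 -0.1 -0.4] w 29.9
shift [-3.2  0.9  5.2] turn [-0.1  0.   0.1]
```

View pics/gap.png

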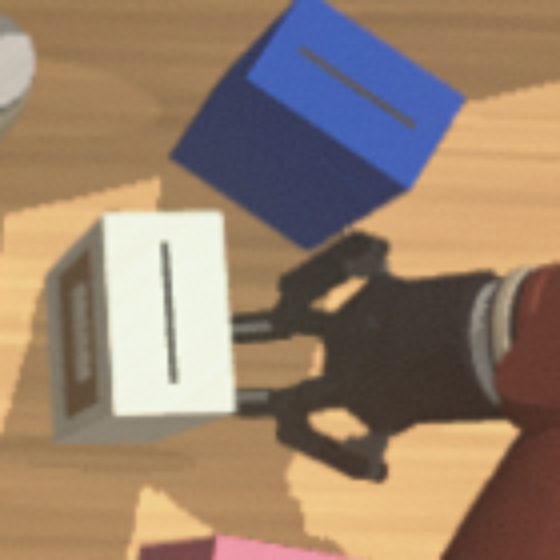

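Run:
```python
from h import *
g=lambda x,y:(350+x/4,150+y/4)
for nm,x,y,z in(("blue foot",308,247,0),("blue top",412,187,160),("blue footL",172,157,0),("blue topL",248,76,160),("kn outer top",360,232,110),("kn outer",387,240,130),("kn lower",350,470,110),("kn low2",383,480,130),("kn front",283,275,90)):
    d=onz("top",g(x,y),z)[:2]-C; print(nm,(d@u).round(0),(d@n).round(0))
```

```text
blue foot -293.0 77.0
blue top -293.0 75.0
blue footL -210.0 125.0
blue topL -208.0 126.0
kn outer top -285.0 62.0
kn outer -292.0 54.0
kn lower -281.0 -63.0
kn low2 -291.0 -69.0
kn front -250.0 40.0
```

Request:
send_rows --pt "0.3 -3 1 4 0 0 0" --pt "0.3 3.5 2 8.7 0 0 0" --pt "0.3 10 2 13.4 0 0 0" --pt "0.3 14.9 2 16.9 0 0 0" --pt "0.3 19.7 2 20.5 0 0 0" --pt "0.3 24.6 2 24 0 0 0" --pt "0.3 29.4 2 27.5 0 0 0" --pt "0.3 34.3 2 31 0 0 0" --pt "0.3 39.1 2 34.6 0 0 0" --pt "0.3 44 2 38.1 0 0 0" --pt "0.3 47.5 2 41 0 0 0" --pt "0.3 47.5 2 41 0 0 0"

```text
clock: 6.68
eef_pos: [538.9, -228.3, 26.7]
tool_rot: [[0.032, 0.999, 0.023], [0.808, -0.04, 0.588], [0.588, -0.0, -0.809]]
contact_force: [-0.5, 0.2, 0.8]
width: 29.8
gripper_force: 0.0
```

```bash
cat >> h.py <<'E'
def carton(save=None):
    im=vision.get_image("top"); hsv=cv2.cvtColor(im,cv2.COLOR_RGB2HSV)
    m=((hsv[:,:,1]<60)&(hsv[:,:,2]>165)).astype(np.uint8)*255
    m[:190]=0;m[275:]=0;m[:,:250]=0;m[:,420:]=0
    m=cv2.morphologyEx(cv2.morphologyEx(m,cv2.MORPH_CLOSE,np.ones((5,5))),cv2.MORPH_OPEN,np.ones((5,5)))
    q=cv2.boxPoints(cv2.minAreaRect(max(cv2.findContours(m,0,2)[0],key=cv2.contourArea)))
    P=np.array([onz("top",p,160)[:2] for p in q])-C
    A=np.c_[P@u,P@n]; print("top face along/across",A.round(1).tolist(),"mean",A.mean(0).round(1))
    for i in range(4):
        d=A[i]-A[i-1]
        if np.linalg.norm(d)>80: print("len",np.linalg.norm(d).round(1),"yaw",round(float(np.arctan(d[0]/d[1])),3))
    if save: cv2.imwrite(save,im[:,:,::-1])
E
python3 - <<'E'
from h import *
plan(W(-160,2,26),36); carton("pics/push1.png")
E
```

```text
t 6.675 p [ 538.9 -228.3   26.7] q [-0.736  0.416  1.681  0.47   1.491 -0.842] F [-0.5  0.2  0.8] w 29.8
shift [17.6  1.2 13.7] turn [-0.1 -0.   0.1]
top face along/across [[-106.3, -45.3], [-106.4, 55.9], [-167.8, 58.1], [-166.2, -43.6]] mean [-136.7    6.3]
len 101.3 yaw -0.001
len 101.7 yaw -0.015
```

Request:
send_rows --pt "0.3 3.2 0 2.4 0 0 0" --pt "0.3 8.1 0 5.9 0 0 0" --pt "0.3 13 0 9.4 0 0 0" --pt "0.3 17 0 12.4 0 0 0" --pt "0.3 20.2 0 14.7 0 0 0" --pt "0.3 20.2 0 14.7 0 0 0" --pt "0.3 20.2 0 14.7 0 0 0"

```text
clock: 7.6
eef_pos: [539.9, -203.6, 26.7]
tool_rot: [[0.033, 0.999, 0.024], [0.808, -0.04, 0.588], [0.588, -0.0, -0.809]]
contact_force: [-1.1, 0.6, 0.3]
width: 30.1
gripper_force: 0.0
```

Run:
```python
from h import *
plan(W(-200,3,26),36); carton(); plan(W(-195,5,140),36)
```

```text
t 7.6 p [ 539.9 -203.6   26.7] q [-0.706  0.391  1.715  0.483  1.471 -0.823] F [-1.1  0.6  0.3] w 30.1
shift [-34.6   2.1 -24.4] turn [-0.1 -0.   0.1]
top face along/across [[-81.6, -46.2], [-79.9, 55.7], [-142.1, 58.6], [-142.4, -43.7]] mean [-111.5    6.1]
len 101.9 yaw 0.017
len 102.3 yaw 0.003
t 7.65 p [ 540.  -203.8   26.6] q [-0.707  0.391  1.715  0.483  1.471 -0.823] F [ 0.2 -0.3 -0.7] w 29.5
shift [  36.5    4.1 -113.6] turn [-0.1 -0.   0.1]
```

The carton is still standing, squared, with its foot about 29 mm over the mat end. Next I back off and rise behind it.

Request:
send_rows --pt "0.3 -6 0 -4.5 0 0 0" --pt "0.3 -18 1 -13 0 0 0" --pt "0.3 -29 2 -21 0 0 0" --pt "0.3 -20 3 -33 0 0 0" --pt "0.3 -3 4 -57 0 0 0" --pt "0.3 15 4 -81 0 0 0" --pt "0.3 30 4 -102 0 0 0" --pt "0.3 38 4 -113 0 0 0" --pt "0.3 38 4 -113 0 0 0"

```text
clock: 8.78
eef_pos: [543.0, -240.0, 141.6]
tool_rot: [[0.032, 0.999, 0.025], [0.809, -0.04, 0.586], [0.587, 0.002, -0.81]]
contact_force: [-0.3, -0.0, -0.3]
width: 29.9
gripper_force: 0.0
```

Run:
```python
from h import *
plan(W(-100,5,140),36); carton()
a=vision.get_image("scene")[100:310,130:410]; cv2.imwrite("pics/high.png",cv2.resize(a,None,fx=2,fy=2)[:,:,::-1])
```

```text
t 8.775 p [ 543.  -240.   141.6] q [-0.745  0.281  1.63   0.466  1.658 -0.766] F [-0.3 -0.  -0.3] w 29.9
shift [75.  -0.1 56.4] turn [-0.   0.1  0.2]
top face along/across [[-81.1, -45.7], [-81.1, 56.0], [-143.0, 57.8], [-141.6, -44.2]] mean [-111.7    6. ]
len 101.6 yaw 0.0
len 102.0 yaw -0.014
```

View pics/high.png

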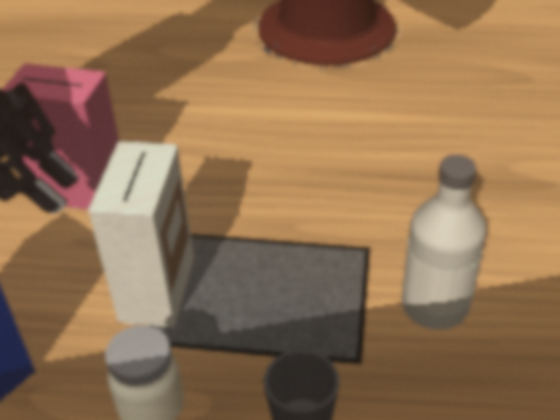

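The carton stands with its foot over the mat edge, about (180,320), and the fingers are at (50,180) near its top. Now the topple.

Request:
send_rows --pt "0.3 4.8 0 3.5 0 0 0" --pt "0.3 12.9 0 9.4 0 0 0" --pt "0.3 21 0 15.3 0 0 0" --pt "0.3 27.5 0 20 0 0 0" --pt "0.3 32.3 0 23.5 0 0 0" --pt "0.3 37.2 0 27 0 0 0" --pt "0.3 42 0 30.6 0 0 0" --pt "0.3 46.9 0 34.1 0 0 0" --pt "0.3 51.7 0 37.6 0 0 0" --pt "0.3 56.6 0 41.2 0 0 0" --pt "0.3 61.4 0 44.7 0 0 0" --pt "0.3 66.3 0 48.2 0 0 0"

```text
clock: 10.38
eef_pos: [545.8, -157.2, 140.3]
tool_rot: [[0.033, 0.999, 0.024], [0.808, -0.04, 0.587], [0.588, -0.0, -0.809]]
contact_force: [-0.7, -1.0, -0.1]
width: 30.1
gripper_force: 0.0
```

Request:
send_rows --pt "0.3 4.8 0 3.5 0 0 0" --pt "0.3 9.7 0 7 0 0 0" --pt "0.3 13 0 9.5 0 0 0" --pt "0.3 13 0 9.5 0 0 0" --pt "0.3 13 0 9.5 0 0 0"

```text
clock: 11.0
eef_pos: [546.6, -141.7, 140.4]
tool_rot: [[0.033, 0.999, 0.024], [0.808, -0.041, 0.587], [0.588, 0.0, -0.809]]
contact_force: [-0.5, 0.4, 0.2]
width: 30.0
gripper_force: 0.0
```

Run:
```python
from h import *
plan(W(-100,5,140),36)
a=vision.get_image("scene")[100:310,130:410]; cv2.imwrite("pics/fall.png",cv2.resize(a,None,fx=2,fy=2)[:,:,::-1])
```

```text
t 11.0 p [ 546.6 -141.7  140.4] q [-0.622  0.176  1.756  0.514  1.587 -0.673] F [-0.5  0.4  0.2] w 30.0
shift [-3.9  0.3 -2.3] turn [-0.1  0.   0.1]
```

View pics/fall.png

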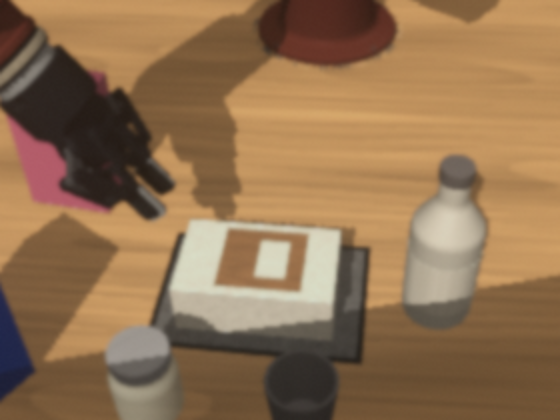

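The carton lies flat on the mat (outline (170–340, 222–338)), with the bottle, jar and cup untouched. I retract and check the margins.

Request:
send_rows --pt "0.3 5 0 -16 0 0 0" --pt "0.3 10 0 -50 0 0 0" --pt "0.3 10 0 -95 0 0 0" --pt "0.3 10 0 -140 0 0 0" --pt "0.3 10 0 -180 0 0 0" --pt "0.3 10 0 -195 0 0 0" --pt "0.3 10 0 -195 0 0 0"

```text
clock: 11.92
eef_pos: [542.4, -248.7, 304.9]
tool_rot: [[0.033, 0.999, 0.025], [0.809, -0.041, 0.586], [0.587, 0.001, -0.81]]
contact_force: [-0.4, 0.2, -0.1]
width: 29.6
gripper_force: 0.0
```

Run:
```python
from h import *
im=vision.get_image("top"); cv2.imwrite("pics/end.png",cv2.resize(im[140:310,190:400],None,fx=3.5,fy=3.5)[:,:,::-1])
hsv=cv2.cvtColor(im,cv2.COLOR_RGB2HSV)
m=((hsv[:,:,2]>165)&(hsv[:,:,1]<60)).astype(np.uint8)*255; m[:190]=0;m[280:]=0;m[:,:248]=0;m[:,356:]=0
c=max(cv2.findContours(cv2.morphologyEx(m,cv2.MORPH_CLOSE,np.ones((5,5))),0,2)[0],key=cv2.contourArea)
P=np.array([onz("top",p,60)[:2] for p in cv2.boxPoints(cv2.minAreaRect(c))])-C
print(np.c_[P@u,P@n].round(1).tolist(),r.read_state()["eef_pos"])
```

```text
[[79.3, -45.1], [80.5, 56.1], [-82.1, 56.5], [-80.0, -44.8]] [ 542.02635003 -247.79971592  303.41459188]
```

View pics/end.png

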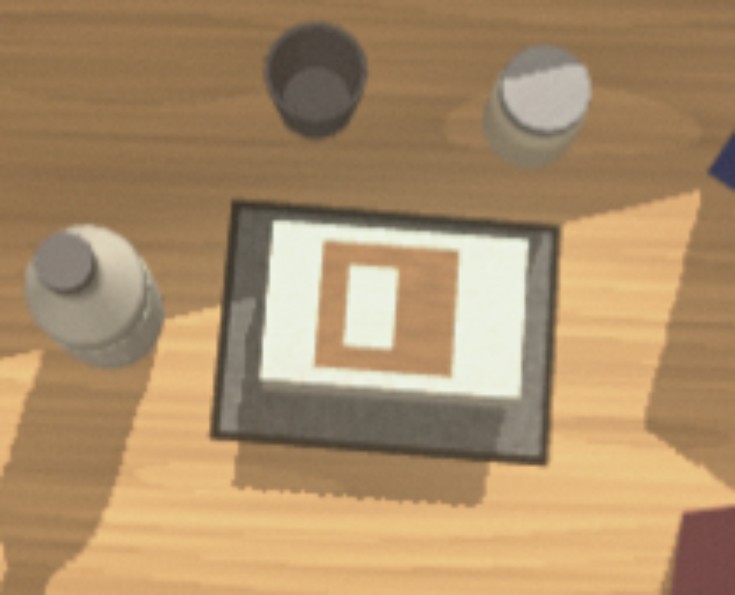

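The carton (260–530, 220–398) lies flat and inside the mat (212–560, 200–465). Its outline runs ±81 mm along and −45 to +56 mm across, so the margins are about 29 mm and at least 23 mm. The hand is well clear.

```bash
python3 -c "
from workcell import r
print(r.job_done())"
```

```text
the job is handed in; nothing more can be done
None
```

The carton was pushed low until its foot was about 29 mm over the mat end, then toppled to lie flat with its whole outline on the mat and at least 23 mm to spare; the bottle, jar and cup were not touched, and the job is handed in at about 12 s.

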